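# Aim the swivel hook and hang the test weight

## Task

Load check of the sensor stand: turn the stand's swivel hook until it points along the yellow line on the stand's foot, and only then pick up the brass-coloured test weight and hang it by its eye on the hook. Leave it hanging still, with the hook still along the yellow line, and leave the silver-coloured test weight standing where it is.

Things in the scene. Friction and masses are not known exactly. Their poses are not given: they have to be found in the camera images.
- brass_weight: Brass-coloured hanging weight, about 0.2 kg, stands free. Origin: centre of its foot, z up. Cylinder 36 mm across, 34 high; on it a flat rectangular eye, 10 mm thick along own x, 56 wide along y; its opening runs along x, 46 wide, from z = 40 to 88 mm; top bar z = 88 to 94; black square grip knob 16 x 16 mm on top, z = 94 to 128.
- steel_weight: Silver-coloured hanging weight, same shape, size, axes and origin as the brass one, 128 mm tall; it stands at the other of the two places and stays there.
- hook_seat (a point): Point on the centre line of the hook's level arm, 70 mm from the upright swivel axis, 155 mm above the worktop. Turns with the hook: -x outward along the arm, z up. Arm: bar 9 mm thick; 107 mm from the axis it turns up, tip's black ball 22 mm above centre line. Turret head 30 mm across, top 18 mm above centre line. Below: post with 32 mm square block, fixed foot disc 108 mm across, 12 high.
- hook (a joint): Swivel angle of the hook, rad: 0 = arm along the yellow line that runs outward on the grey foot disc; positive = counter-clockwise from it seen from above. Range -1.9 to 1.9; starts 0.8 to 1.4 clockwise of the line. Friction 0.05 N m, stays where left. Grip or push the arm to turn it.

How it is judged (in metres and radians):
On the way, in this order (a step that is already met when the one before it is completed fails the run):
1. the hook points along the yellow line (within 15 degrees) while the brass weight still stands on the worktop (value of joint hook between -0.26 and 0.26 rad and height (world z) of brass_weight below 0.02 m), for 0.2 s.
2. the brass weight hangs on the hook (x of brass_weight in the frame of hook_seat between -0.035 and 0.035 m and y of brass_weight in the frame of hook_seat between -0.025 and 0.025 m and z of brass_weight in the frame of hook_seat between -0.0955 and -0.0715 m and angle between brass_weight's own z axis and vertical below 0.26 rad), for 0.2 s.
At the end, for the whole second after the job is handed in: Hook within 15 degrees of the yellow line; the arm through the eye of the brass weight, which hangs released, upright within 15 degrees, under 0.05 m/s, its foot 83.5 mm (within 12) below the arm's centre line, within 35 mm of hook_seat along the arm and 25 mm across it (all of step 2 and value of joint hook between -0.26 and 0.26 rad and linear speed of brass_weight below 0.05 m/s); the robot touches nothing.
It fails at once if the silver-coloured weight is moved more than 30 mm (distance of steel_weight from where it was at the start of the episode above 0.03 m).
It also fails if it takes over 54 s, if anything falls off the work surface, if the arm or the gripper's body presses on something with over 40 N, if the wrist force passes 120 N, or if a joint passes its speed limit or range.

## Robot

A 6-joint arm with a two-finger parallel gripper is mounted at the origin on a cart in front of the work surface, level with it; the furniture and walls round the work are solid. World frame = base frame: x ahead of the robot, y to its left, z up, the work surface at z = 0. Lengths are in m, angles in degrees, forces in N, time in s.
With the tool pointing down it reaches from about 0.325 to 0.85 m from the base axis. Payload 15.5 kg.
Tool frame: the origin (TCP) lies midway between the tips of the shut fingers; the grasp point (between the pads) lies 19 mm behind it; y points along the fingers, x is the direction in which the jaws open and shut, and the axes are right-handed (so a half turn about y gives the same grasp; the last joint's range is limited). The gripper opens to 91 mm and grips with 3 to 60 N. Pads are 32 mm wide; open, the fingers measure 118 mm over their backs; the gripper's body (76 mm by 178 mm) begins 60 mm behind the grasp point.
Start: joints at [-77.321, 28.281, 77.091, -0, 74.628, -5.472], TCP at [0.195, -0.594, 0.214] pointing down, gripper open.
Joint ranges: [-166.48, 166.48], [-47.26, 123.95], [12.59, 153.08], [-70.14, 250.14], [6.76, 159.57], [-176.63, 176.63]. Speed limits (degrees/s): [108.29, 108.29, 147.25, 172.46, 172.46, 172.46].

## Interface

Orientations are given as a 3x3 rotation matrix whose columns are the frame's x, y, z axes.
In Python, from bench import ctrl gives the robot as it stands. The module is installed in compiled form; this text tells all that it offers. Calls block until the motion is done:
- ctrl.goto(position, orientation): joint-space move of the TCP to a pose.
- ctrl.move_l(position, vel=0.15, ori=None, contact_N=None): straight line of the TCP; ori=None keeps the orientation; vel is the mean speed in m/s. With contact_N (N) it stops when the force on the tool has changed by that much, and returns True; else False.
- ctrl.movej(angles): joint-space move.
- ctrl.command_gripper(opening): opening from 0.0 (shut) to 1.0 (fully open); the grip force is fixed at half the most; returns when the fingers have stopped.
- ctrl.sleep(seconds).
- ctrl.ik(position, orientation): joint angles nearest the present ones, or None.
- ctrl.read_camera(name): name is "scene" or "top"; returns the picture (420x560x3 uint8, blue, green, red); there is no depth.
- ctrl.camera_params(name): a dict with "fx", "fy", "cx", "cy" (pixels), "pose" (4x4, takes a point from camera to world coordinates). Camera axes: x right, y up, looking along -z (the intrinsics and any distortion apply to the point x, -y, -z); pixel columns grow to the right and rows downward; lengths in m; the calibration is good to about 2 mm. A picture is of the moment at which its call begins. camera_params takes no time and is no camera call.
A pose or a line that the arm cannot do raises ctrl.MotionError and nothing moves.
- ctrl.sign_off(): hands the job in, once; it reports no verdict.
Readings, each from a call of its own:
- ctrl.current_t(): time.
- ctrl.current_q(): joint angles.
- ctrl.current_dq(): joint speeds.
- ctrl.current_effort(): joint torques, N m.
- ctrl.current_tool_pos(): TCP position.
- ctrl.current_eef_rot(): TCP orientation.
- ctrl.current_contact_force(): force on the tool from outside, world axes, zero at the start.
- ctrl.current_wrist_torque(): the same for the moment, N m.
- ctrl.current_grip_width(): opening from 0.0 (shut) to 1.0 (fully open).
Only numpy, scipy, OpenCV 4.12 (cv2) and the standard library are available. Lean on these libraries where they do the work, as an engineer would, in place of code of your own. Each camera call takes 0.05 s, during which the arm holds its last target.

## Working session

There is one attempt and no reset: what is moved stays moved. The work goes in short steps, each a Python script; the robot and the scene stay as the last script left them, time stands still between calls to the robot, and variables do not carry over. Pictures are saved under pics/ and viewed, and the job is handed in when it is done.

```bash
mkdir -p pics; python3 - <<'E'
from bench import ctrl
import cv2,numpy as np
np.set_printoptions(precision=4,suppress=True)
for n in("scene","top"):
    cv2.imwrite(f"pics/{n}0.png",ctrl.read_camera(n)); print(n,ctrl.camera_params(n))
print(ctrl.current_t(),ctrl.current_eef_rot(),ctrl.current_grip_width())
E
```

```text
scene {'fx': 414.5887771062822, 'fy': 414.5887771062822, 'cx': 287.9012978623011, 'cy': 210.8750143992505, 'pose': array([[-0.8864,  0.221 , -0.4068,  0.1746],
       [-0.4629, -0.4138,  0.7839,  0.7223],
       [ 0.0049,  0.8831,  0.4691,  0.5274],
       [ 0.    ,  0.    ,  0.    ,  1.    ]])}
top {'fx': 404.3186878129974, 'fy': 404.3186878129974, 'cx': 274.5247754482684, 'cy': 205.21815506150838, 'pose': array([[-0.0184,  0.9977, -0.0658,  0.4642],
       [-0.9998, -0.0185, -0.0013,  0.076 ],
       [-0.0025,  0.0657,  0.9978,  0.9693],
       [ 0.    ,  0.    ,  0.    ,  1.    ]])}
0.1 [[ 0.3115 -0.0003  0.9502]
 [-0.9502  0.0011  0.3115]
 [-0.0011 -1.      0.0001]] 1.0005524474605474
```

View pics/scene0.png

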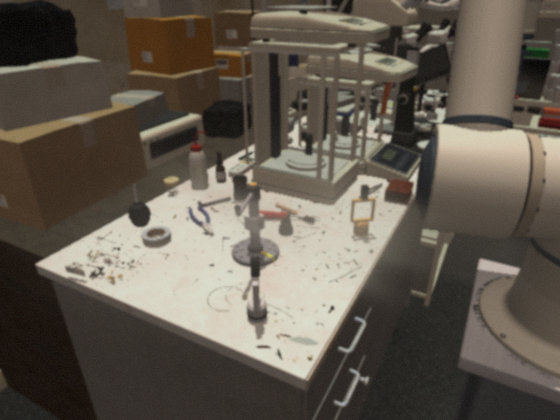

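View pics/top0.png

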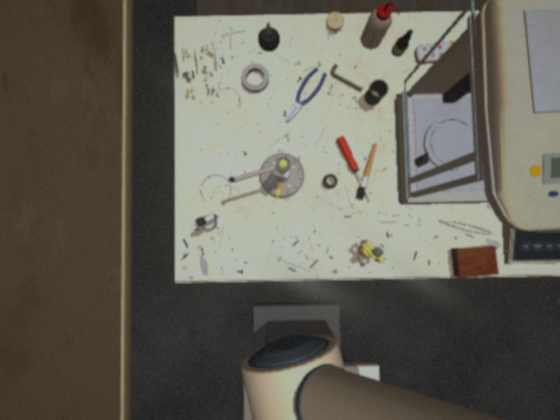

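The top view shows the stand at about (282,176) with its arm pointing left to a ball near (232,180). The brass weight is near (372,252) and the silver one near (205,220). I'll zoom in for detail.

```bash
python3 - <<'E'
import cv2,numpy as np
t=cv2.imread("pics/top0.png");s=cv2.imread("pics/scene0.png")
cv2.imwrite("pics/topz.png",cv2.resize(t[135:285,185:400],None,fx=3.7,fy=3.7,interpolation=cv2.INTER_CUBIC))
cv2.imwrite("pics/scz.png",cv2.resize(s[170:330,200:400],None,fx=3.7,fy=3.7,interpolation=cv2.INTER_CUBIC))
E
```

```text
(no output)
```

View pics/topz.png

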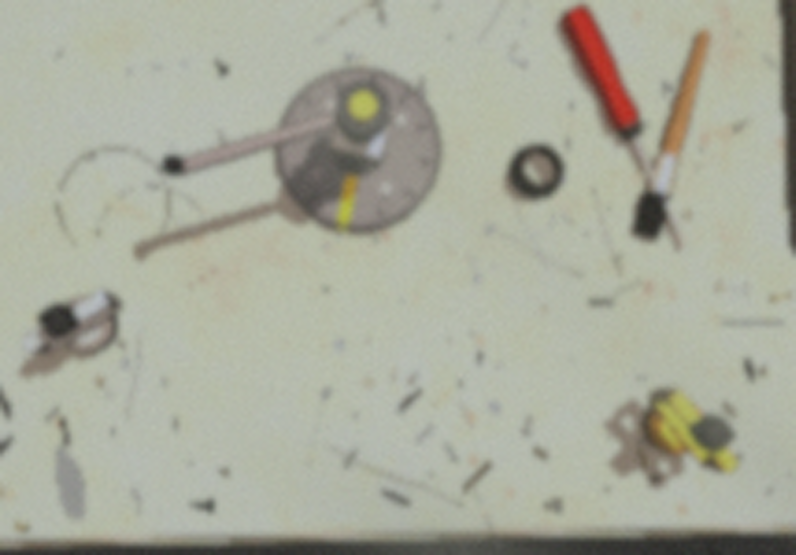

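View pics/scz.png

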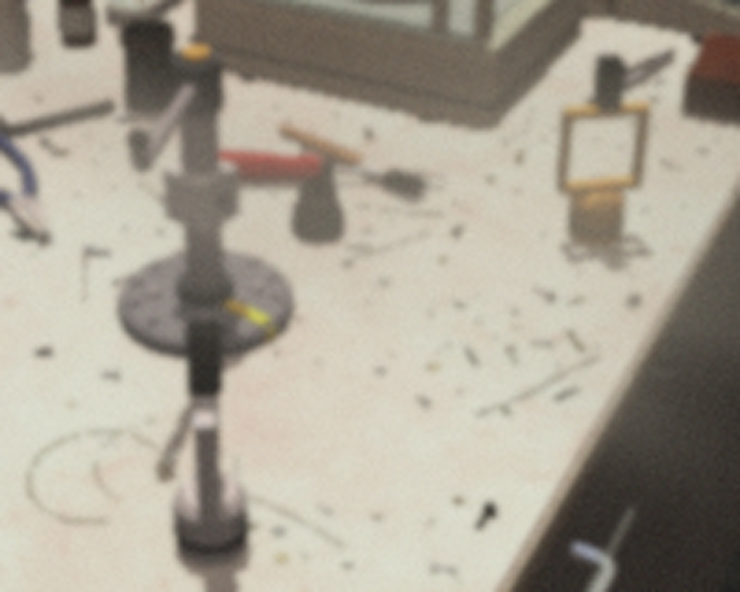

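```bash
cat > h.py <<'E'
from bench import ctrl
import cv2,numpy as np
np.set_printoptions(precision=4,suppress=True)
def ray(n,uv):
    p=ctrl.camera_params(n);T=p["pose"]
    d=np.array([(uv[0]-p["cx"])/p["fx"],-(uv[1]-p["cy"])/p["fy"],-1.])
    return T[:3,3],T[:3,:3]@d
def onz(n,uv,z):
    o,d=ray(n,uv);return o+d*(z-o[2])/d[2]
def tri(uvt,uvs):
    o1,d1=ray("top",uvt);o2,d2=ray("scene",uvs)
    d1=d1/np.linalg.norm(d1);d2=d2/np.linalg.norm(d2)
    a=np.linalg.lstsq(np.c_[d1,-d2],o2-o1,rcond=None)[0]
    p,q=o1+a[0]*d1,o2+a[1]*d2
    return (p+q)/2,np.linalg.norm(p-q)
def proj(n,P):
    p=ctrl.camera_params(n);T=p["pose"];c=T[:3,:3].T@(np.array(P)-T[:3,3])
    return np.array([p["cx"]+p["fx"]*c[0]/-c[2],p["cy"]-p["fy"]*c[1]/-c[2]])
E
python3 - <<'E'
from h import *
t=cv2.imread("pics/top0.png");s=cv2.imread("pics/scene0.png")
for nm,im,(x0,y0,x1,y1) in (("zb",t,(340,230,400,275)),("zs",s,(340,175,385,245)),("zt",t,(215,145,315,215)),("zsil",t,(185,205,225,240))):
    f=min(800/(x1-x0),600/(y1-y0));f=int(f)
    c=cv2.resize(im[y0:y1,x0:x1],None,fx=f,fy=f,interpolation=cv2.INTER_CUBIC)
    for x in range(x0,x1,10):cv2.putText(c,str(x),((x-x0)*f,10),0,.4,(0,0,255));cv2.line(c,((x-x0)*f,0),((x-x0)*f,c.shape[0]),(0,0,255),1)
    for y in range(y0,y1,10):cv2.putText(c,str(y),(0,(y-y0)*f),0,.4,(0,0,255));cv2.line(c,(0,(y-y0)*f),(c.shape[1],(y-y0)*f),(0,0,255),1)
    cv2.imwrite(f"pics/{nm}.png",c)
E
```

```text
(no output)
```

View pics/zb.png

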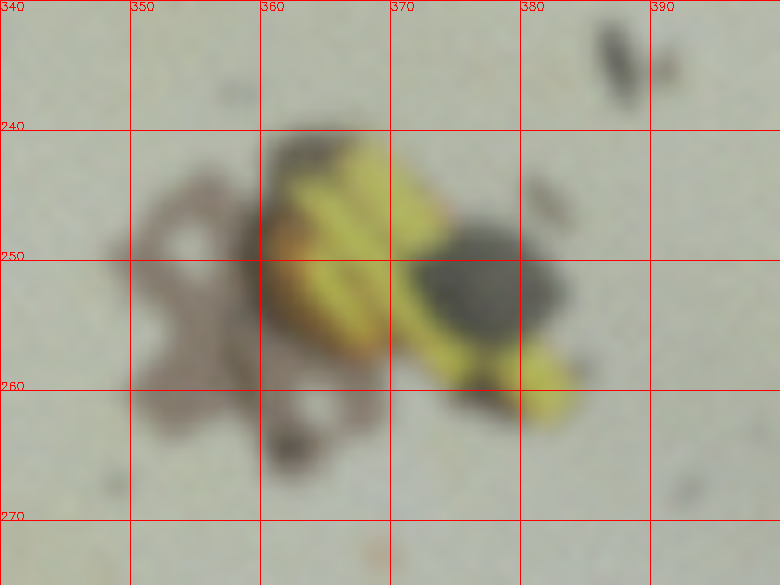

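View pics/zs.png

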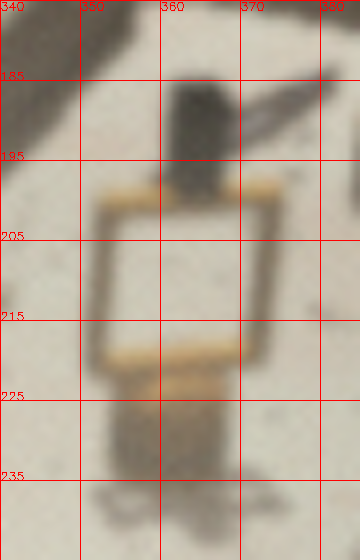

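View pics/zt.png

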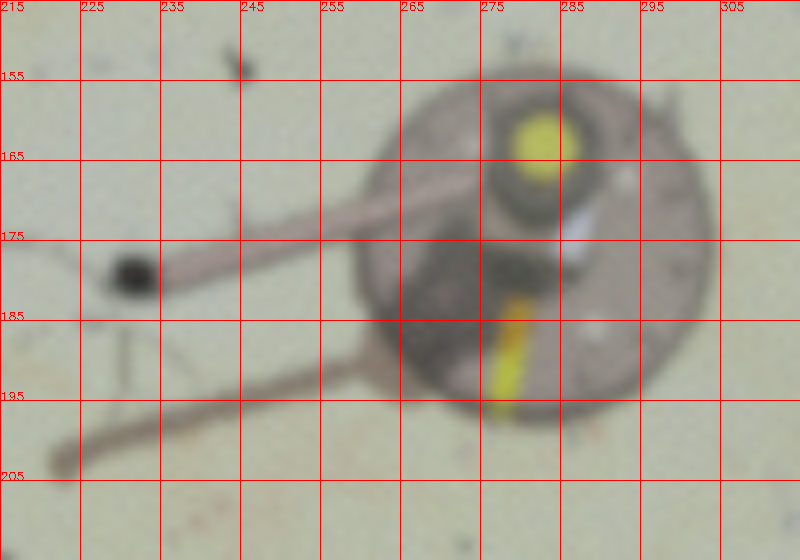

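View pics/zsil.png

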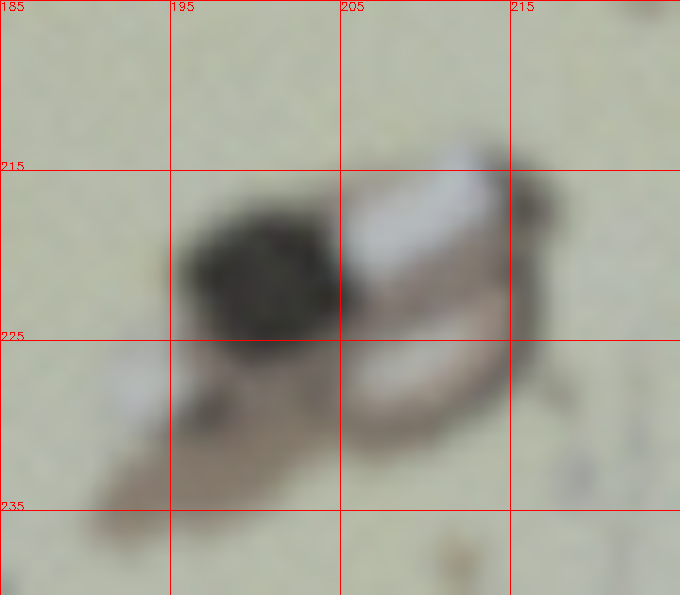

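```bash
python3 - <<'E'
from h import *
print("cap .174",onz("top",(283,163.5),.174),"disc",onz("top",(281.7,175.5),.012))
cap=onz("top",(283,163.5),.174);ball=onz("top",(232,179.5),.18);print("ball",ball)
a=onz("top",(279.3,183),.012);b=onz("top",(277.5,197),.012);print(a,b)
c=onz("top",(281.7,175.5),.012)
ang=lambda v:np.degrees(np.arctan2(v[1],v[0]))
print("line",ang(b-a),ang(b-c),"arm",ang(ball-cap),np.linalg.norm((ball-cap)[:2]))
print("tri cap",tri((283,163.5),(200+197/3.7,170+50/3.7)))
print("knob",onz("top",(378,252),.128),"scene",onz("scene",(364.5,186),.128),tri((378,252),(364.5,187)))
e1=onz("top",(369.5,243.5),.094);e2=onz("top",(381.7,260),.094);print(e1,e2,(e1+e2)/2,np.linalg.norm(e1-e2),ang(e2-e1))
f1=onz("scene",(352.5,199.5),.094);f2=onz("scene",(375,198.5),.094);print(f1,f2,(f1+f2)/2,np.linalg.norm(f1-f2),ang(f2-f1))
print("steel",onz("top",(200.5,221.5),.128),onz("top",(212,215.5),.094),onz("top",(193,228),.094))
E
```

```text
cap .174 [0.5992 0.0587 0.174 ] disc [0.5979 0.0588 0.012 ]
ball [0.5684 0.1597 0.18  ]
[0.5801 0.0649 0.012 ] [0.5467 0.0698 0.012 ]
line 171.61960806809023 167.90528474977887 arm 106.99507422153769 0.10556515649048097
tri cap (array([0.5996, 0.0589, 0.1744]), np.float64(0.0008923144138057388))
knob [ 0.4187 -0.1351  0.128 ] scene [ 0.4212 -0.138   0.128 ] (array([ 0.4193, -0.1351,  0.1271]), np.float64(0.001450861414483023))
[ 0.4354 -0.126   0.094 ] [ 0.3996 -0.151   0.094 ] [ 0.4175 -0.1385  0.094 ] 0.04364839294322033 -145.05096475383505
[ 0.4427 -0.1242  0.094 ] [ 0.3975 -0.1544  0.094 ] [ 0.4201 -0.1393  0.094 ] 0.054393717700050775 -146.25040869212722
steel [0.4885 0.2317 0.128 ] [0.502 0.213 0.094] [0.4757 0.2543 0.094 ]
```

Measurements: the swivel axis is at about (0.599, 0.059), the line direction about 170° and the arm about 107°. The brass knob is at (0.419, -0.137), with its eye plane along 35°. I'll retract from the balance first, then straddle the arm loosely and sweep it round.

```bash
cat >> h.py <<'E'
def R(a):
    a=np.radians(a);c,s=np.cos(a),np.sin(a)
    return np.array([[c,0,-s],[s,0,c],[0,-1,0]])
AX=np.array([.5992,.0588]);LINE=170.
def st():
    print("t",round(ctrl.current_t(),2),ctrl.current_tool_pos(),"F",ctrl.current_contact_force(),"w",ctrl.current_grip_width())
E
python3 - <<'E'
from h import *
def P(a,z,r=.07):
    return [AX[0]+r*np.cos(np.radians(a)),AX[1]+r*np.sin(np.radians(a)),z]
print(ctrl.ik([.4,.08,.3],R(17)),ctrl.ik(P(107,.26),R(17)),ctrl.ik(P(170,.14),R(80)))
ctrl.move_l([.125,-.385,.3],vel=.3); st()
ctrl.goto([.40,.08,.3],R(17)); st()
ctrl.command_gripper(.5)
ctrl.goto(P(107,.22),R(17)); st()
cv2.imwrite("pics/top1.png",ctrl.read_camera("top"));cv2.imwrite("pics/scene1.png",ctrl.read_camera("scene"))
E
python3 -c "
import cv2,numpy as np
a=cv2.imread('pics/top1.png')[100:300,170:400];b=cv2.imread('pics/scene1.png')[130:330,180:410]
cv2.imwrite('pics/c1.png',cv2.resize(np.hstack([a,b]),None,fx=1.7,fy=1.7))"
```

```text
[  2.9086   5.1699  97.331   -0.      77.4991 -14.0914] [  6.4824  23.2944  78.1925  -0.      78.5131 -10.5176] [  1.2253  26.1877  94.9058  -0.      58.9066 -78.7747]
t 1.04 [ 0.1252 -0.386   0.2998] F [-0.0923 -0.0779 -0.4206] w 0.9990477876207218
t 3.12 [0.4002 0.0794 0.2999] F [-0.6173  0.0717 -0.1374] w 1.0014092354365216
t 4.76 [0.5779 0.1255 0.2205] F [0.3512 0.0596 0.4002] w 0.500611607102249
```

View pics/c1.png

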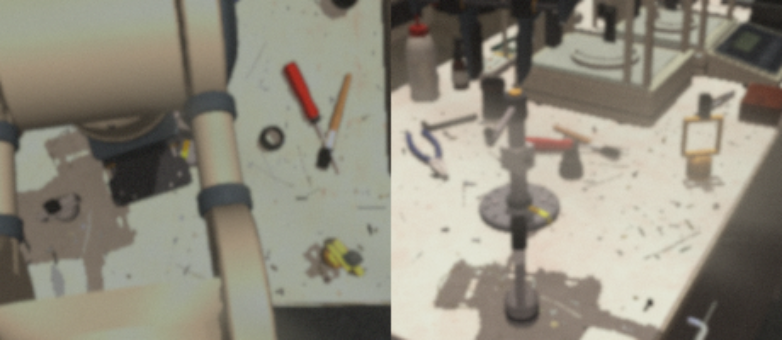

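```bash
python3 - <<'E'
from h import *
p=proj("scene",[.5779,.1255,.2205]);print(p,(p-[180,130])*1.7+[391,0])
im=cv2.imread("pics/scene1.png")[60:250,190:330]
cv2.imwrite("pics/c2.png",cv2.resize(im,None,fx=3,fy=3,interpolation=cv2.INTER_CUBIC))
E
```

```text
[243.6988 176.1355] [499.288   78.4303]
```

View pics/c2.png

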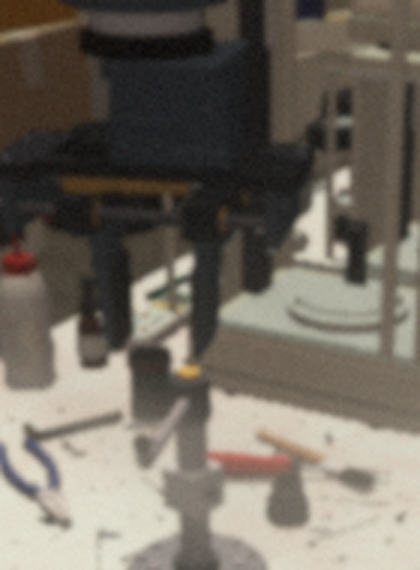

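The fingers, with tips near crop (117,345) and (205,350), straddle the arm at (150–180, 400–460). I'll descend and sweep.

```bash
python3 - <<'E'
from h import *
def P(a,z,r=.07):
    return [AX[0]+r*np.cos(np.radians(a)),AX[1]+r*np.sin(np.radians(a)),z]
hit=ctrl.move_l(P(107,.142),vel=.1,contact_N=8);st()
if hit: raise SystemExit("hit")
ctrl.command_gripper(.22);st()
for a in (122,138,154,170):
    ctrl.move_l(P(a,.142),vel=.08,ori=R(a-90));st()
ctrl.command_gripper(.08);st()
ctrl.command_gripper(.45)
ctrl.move_l(P(170,.24),vel=.15)
ctrl.goto([.42,-.05,.26],R(35)); st()
cv2.imwrite("pics/top2.png",ctrl.read_camera("top"));cv2.imwrite("pics/scene2.png",ctrl.read_camera("scene"))
a=cv2.imread('pics/top2.png')[100:300,170:400];b=cv2.imread('pics/scene2.png')[130:330,180:410]
cv2.imwrite('pics/c3.png',cv2.resize(np.hstack([a,b]),None,fx=1.7,fy=1.7))
E
```

```text
t 5.79 [0.5791 0.1258 0.1426] F [ 0.4628 -0.1884 -0.7728] w 0.4986124568996863
t 6.37 [0.5787 0.1258 0.142 ] F [-0.1353 -0.5348 -0.1317] w 0.21953735089185697
t 6.78 [0.5623 0.1182 0.1421] F [ 0.8462 -0.5801  0.3708] w 0.21806716712456842
t 7.21 [0.5477 0.1058 0.1421] F [ 0.6682 -0.1864  0.348 ] w 0.21939119986745725
t 7.64 [0.5368 0.0898 0.1421] F [-0.4379 -0.0394  0.1491] w 0.22207990341383746
t 8.07 [0.5306 0.0713 0.142 ] F [ 0.3552 -0.3753  0.1132] w 0.21673010712577007
t 8.43 [0.5304 0.0715 0.142 ] F [ 1.4884  5.6675 -0.7388] w 0.08891999610215973
t 10.6 [ 0.4201 -0.05    0.2596] F [-0.2475  0.1375  0.5617] w 0.4475311839605026
```

View pics/c3.png

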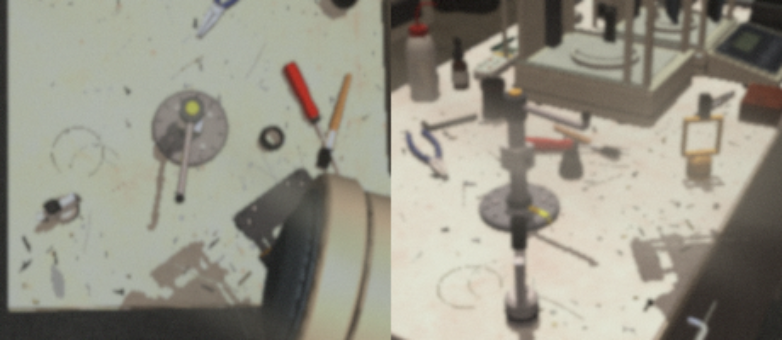

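```bash
python3 - <<'E'
from h import *
b=onz("top",(275.9,216.5),.18);c=onz("top",(283.5,163.2),.174);v=b-c
print(b,c,np.degrees(np.arctan2(v[1],v[0])),np.linalg.norm(v[:2]))
t=cv2.imread("pics/top2.png")[150:225,240:320]
cv2.imwrite("pics/c4.png",cv2.resize(t,None,fx=8,fy=8,interpolation=cv2.INTER_CUBIC))
E
```

```text
[0.4941 0.0748 0.18  ] [0.5998 0.0577 0.174 ] 170.83735306229315 0.10711724366041085
```

View pics/c4.png

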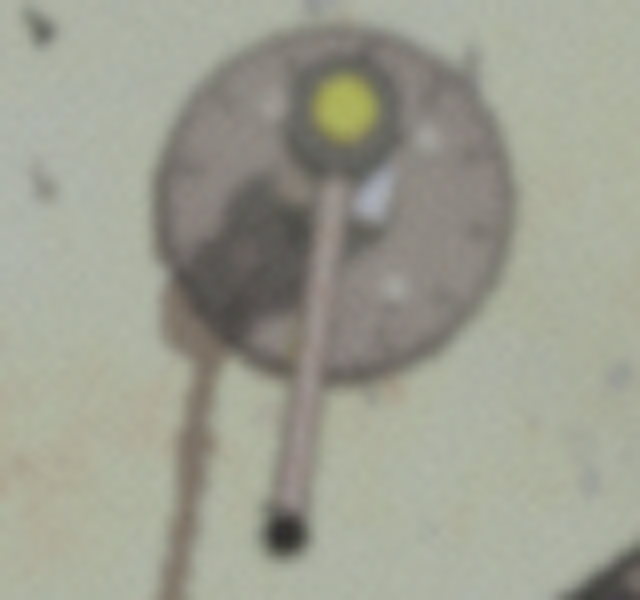

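The arm now covers the yellow line at about 170.8°, with the ball at (0.494, 0.075). Next is grasping the brass knob.

```bash
python3 - <<'E'
from h import *
K=[.4195,-.1365]
ctrl.goto(K+[.17],R(34.5));st()
hit=ctrl.move_l(K+[.101],vel=.08,contact_N=6);st()
if hit: raise SystemExit("hit")
ctrl.command_gripper(0.0);st()
ctrl.move_l(K+[.215],vel=.1);st()
for n in("top","scene"):cv2.imwrite(f"pics/{n}3.png",ctrl.read_camera(n))
a=cv2.imread('pics/top3.png')[100:300,200:430];b=cv2.imread('pics/scene3.png')[60:260,250:480]
cv2.imwrite('pics/c5.png',cv2.resize(np.hstack([a,b]),None,fx=1.7,fy=1.7))
E
```

```text
t 11.27 [ 0.4197 -0.1362  0.1697] F [-0.2918 -0.0066  0.4181] w 0.4501947213196459
t 12.28 [ 0.4198 -0.1366  0.1014] F [0.5651 0.7857 0.3419] w 0.4499925327705199
t 12.78 [ 0.4196 -0.1366  0.1011] F [-0.7149  0.1306  4.0458] w 0.17283969754661713
t 14.07 [ 0.4192 -0.1364  0.2145] F [-0.6409 -0.3112 -2.5198] w 0.17666300268086366
```

View pics/c5.png

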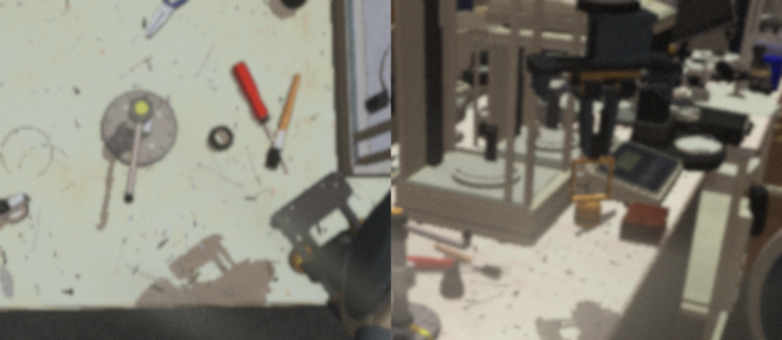

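The weight is held: grip width about 16 mm, lift force about 2 N, and it hangs under the fingers at crop (590,195). Moving to the pre-thread pose in front of the tip.

```bash
python3 - <<'E'
from h import *
A=170.7;u=np.array([np.cos(np.radians(A)),np.sin(np.radians(A))])
Q=lambda r,z:list(AX+[0,-.0003]+u*r)+[z]
ctrl.goto(Q(.165,.205),R(A-90));st()
ctrl.move_l(Q(.165,.203),vel=.05);st()
for n in("top","scene"):cv2.imwrite(f"pics/{n}4.png",ctrl.read_camera(n))
print(ctrl.current_eef_rot())
a=cv2.imread('pics/top4.png')[120:280,180:340];b=cv2.imread('pics/scene4.png')[120:280,200:400]
cv2.imwrite('pics/c6.png',cv2.resize(np.hstack([a,b]),None,fx=2.2,fy=2.2,interpolation=cv2.INTER_CUBIC))
E
```

```text
t 15.07 [0.4365 0.0847 0.205 ] F [-0.5724 -0.2863 -1.898 ] w 0.1735021517673722
t 15.32 [0.4365 0.0842 0.2029] F [ 0.9842  0.3608 -2.1957] w 0.17475344428432815
[[ 0.1631 -0.     -0.9866]
 [ 0.9866 -0.      0.1631]
 [-0.     -1.      0.    ]]
```

View pics/c6.png

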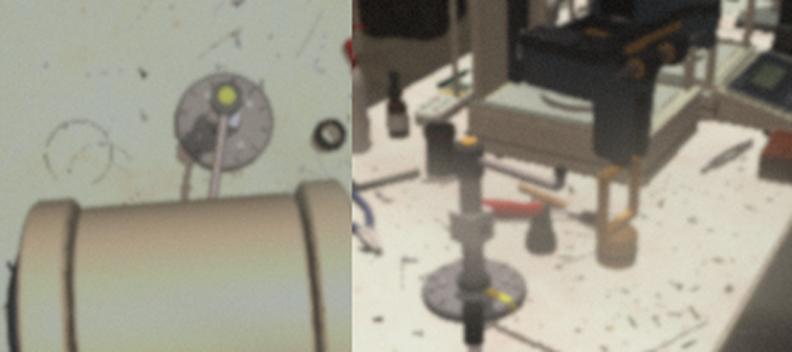

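The eye (crop 600–640, 160–235) stands in front of the upturned tip (crop ~(560,178)) at matching height. Threading with a contact guard.

```bash
python3 - <<'E'
from h import *
A=170.7;u=np.array([np.cos(np.radians(A)),np.sin(np.radians(A))])
Q=lambda r,z:list(AX+[0,-.0003]+u*r)+[z]
hit=ctrl.move_l(Q(.072,.203),vel=.06,contact_N=5);st();print("hit",hit)
for n in("top","scene"):cv2.imwrite(f"pics/{n}5.png",ctrl.read_camera(n))
b=cv2.imread('pics/scene5.png')[120:280,200:400]
cv2.imwrite('pics/c7.png',cv2.resize(b,None,fx=4,fy=3.7,interpolation=cv2.INTER_CUBIC))
E
```

```text
t 17.12 [0.5279 0.0702 0.203 ] F [ 0.623  -0.2705 -1.5203] w 0.17451020603612086
hit False
```

View pics/c7.png

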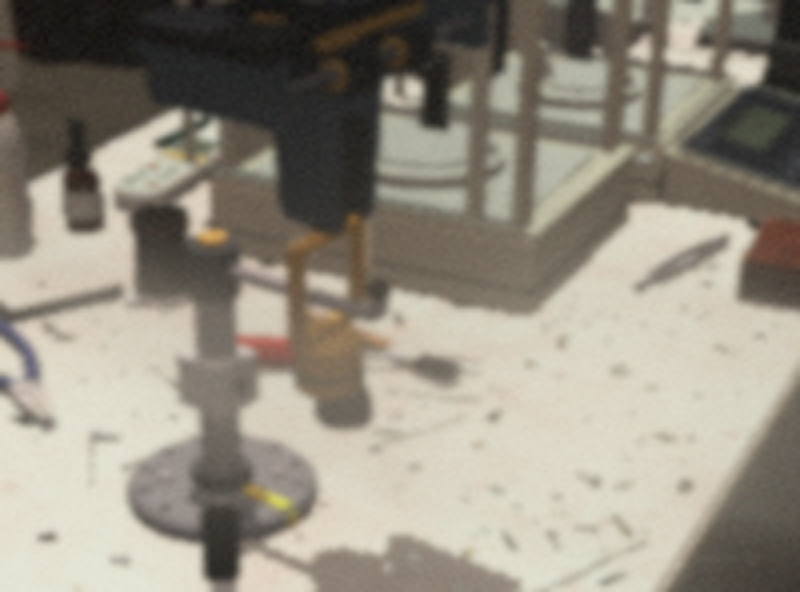

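The arm, from turret (235,265) to ball (375,300), runs through the eye. Lowering onto it.

```bash
python3 - <<'E'
from h import *
A=170.7;u=np.array([np.cos(np.radians(A)),np.sin(np.radians(A))])
Q=lambda r,z:list(AX+[0,-.0003]+u*r)+[z]
hit=ctrl.move_l(Q(.072,.1765),vel=.05,contact_N=5);st();print("hit",hit)
if not hit:
    hit=ctrl.move_l(Q(.072,.170),vel=.015,contact_N=3);st();print("hit",hit)
ctrl.sleep(.2);st()
for n in("top","scene"):cv2.imwrite(f"pics/{n}6.png",ctrl.read_camera(n))
b=cv2.imread('pics/scene6.png')[120:280,200:400]
cv2.imwrite('pics/c8.png',cv2.resize(b,None,fx=4,fy=3.7,interpolation=cv2.INTER_CUBIC))
E
```

```text
t 17.9 [0.5282 0.0701 0.1765] F [ 0.495   1.1049 -1.5628] w 0.1745914124789535
hit False
t 18.27 [0.5284 0.0701 0.1721] F [-1.2124 -0.2859  8.4451] w 0.17223706085034243
hit True
t 18.47 [0.5284 0.0701 0.1722] F [-0.7327  0.4908  7.9504] w 0.1763049535211949
```

View pics/c8.png

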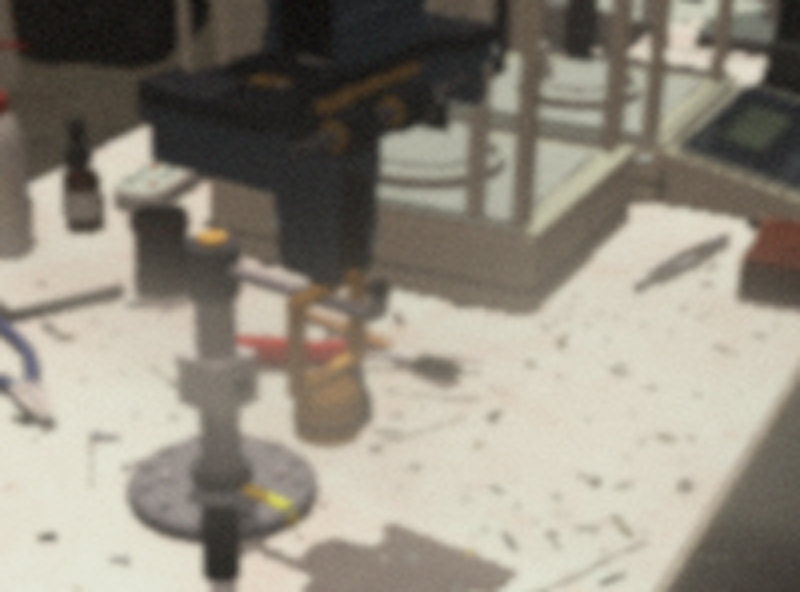

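Contact came at TCP z = 0.1721, close to the 0.1725 expected with the top bar resting on the arm. I'll ease the load, release slowly and retreat straight up.

```bash
python3 - <<'E'
from h import *
p=ctrl.current_tool_pos()
ctrl.move_l([p[0],p[1],.1728],vel=.02);st()
for w in (.22,.3,.42): ctrl.command_gripper(w)
ctrl.sleep(.3);st()
ctrl.move_l([p[0],p[1],.26],vel=.08);st()
ctrl.goto([.40,-.12,.32],R(35));st()
for n in("top","scene"):cv2.imwrite(f"pics/{n}7.png",ctrl.read_camera(n))
a=cv2.imread('pics/top7.png')[140:245,185:325];b=cv2.imread('pics/scene7.png')[160:320,215:335]
cv2.imwrite('pics/c9.png',np.hstack([cv2.resize(a,(480,360),interpolation=cv2.INTER_CUBIC),cv2.resize(b,(270,360),interpolation=cv2.INTER_CUBIC)]))
E
```

```text
t 18.82 [0.5284 0.0701 0.1727] F [-1.137  -0.1658 -2.1389] w 0.17488855214250124
t 20.15 [0.5284 0.0701 0.1728] F [-0.4066 -0.5299  0.0408] w 0.4195007563364857
t 21.39 [0.5282 0.0701 0.2595] F [ 0.0728 -0.524  -0.6173] w 0.4216679455542006
t 22.33 [ 0.4005 -0.1196  0.3197] F [-0.0843 -0.1097 -0.4631] w 0.4212679794888816
```

View pics/c9.png

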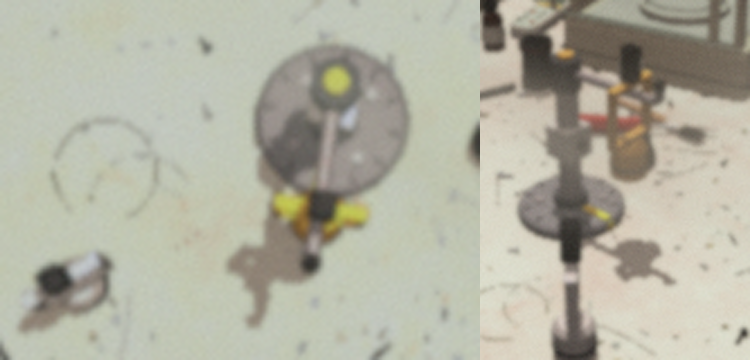

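The weight hangs on the arm between turret and ball, with its knob at top pixel (278.6,200). I'll let it settle and check its motion and pose.

```bash
python3 - <<'E'
from h import *
ctrl.sleep(2.5)
ims=[]
for k in range(3):
    ims.append(ctrl.read_camera("top")); ctrl.sleep(.2)
cv2.imwrite("pics/top8.png",ims[-1]);cv2.imwrite("pics/scene8.png",ctrl.read_camera("scene"))
for im in ims:
    g=im.astype(int);m=((g[...,1]-g[...,0]>50)).astype(np.uint8);m[:195]=0;m[225:]=0;m[:,:255]=0;m[:,300:]=0
    M=cv2.moments(m,True);print(M["m10"]/M["m00"],M["m01"]/M["m00"],M["m00"])
k=onz("top",(278.6,200.1),.2)[:2];v=k-AX;b=onz("top",(185+310*.2917,140+262*.2917),.18)[:2]-AX
print(k,np.linalg.norm(v),np.degrees(np.arctan2(v[1],v[0])),"ball",np.degrees(np.arctan2(b[1],b[0])),np.linalg.norm(b))
# steel shift
a=cv2.imread("pics/top0.png")[205:240,185:225];c=ims[-1][200:245,180:230]
print("steel",cv2.minMaxLoc(cv2.matchTemplate(c,a,cv2.TM_CCOEFF_NORMED)))
st()
b=ims[-1][140:245,185:325];s=cv2.imread('pics/scene8.png')[160:320,215:335]
cv2.imwrite('pics/c10.png',np.hstack([cv2.resize(b,(480,360),interpolation=cv2.INTER_CUBIC),cv2.resize(s,(270,360),interpolation=cv2.INTER_CUBIC)]))
E
```

```text
277.8692307692308 201.09230769230768 130.0
277.9083969465649 201.18320610687022 131.0
277.7251908396947 201.19847328244273 131.0
[0.5245 0.0691] 0.07539460792215302 172.18387970429603 ball 170.8677113398586 0.10632820676616538
steel (0.2360149323940277, 0.9973053932189941, (10, 10), (5, 5))
t 25.73 [ 0.4  -0.12  0.32] F [-0.1268  0.1853  0.4551] w 0.4151867565078144
```

View pics/c10.png

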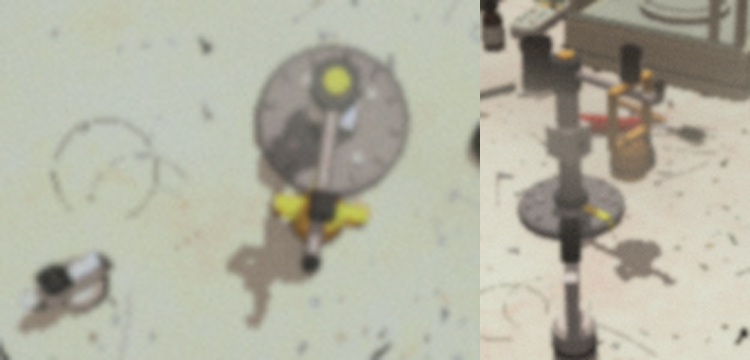

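The weight is hanging still, the hook is on the line, the silver weight has not moved, and the robot is clear.

```bash
python3 -c "
from bench import ctrl
ctrl.sign_off()"
```

```text
the job is handed in; nothing more can be done
```

I turned the hook onto the yellow line, then picked up the brass weight by its knob and hung it on the hook by its eye. The job was handed in at about 26 s of the 54 s limit; sign-off gives no verdict.

What the last checks showed:
- **Hook angle:** the arm measured about 171°, against about 170° for the yellow line.
- **Weight position:** the brass knob is about 75 mm out from the swivel axis, so about 5 mm from hook_seat, and about 2 mm off the arm's line.
- **Hanging height:** on lowering, contact came at the height expected for the eye's top bar resting on the arm. I did not measure the hanging height separately afterwards.
- **Stillness:** the weight's position stayed within 0.2 pixel over three pictures taken 0.25 s apart.
- **Silver weight:** it matched its starting picture with no shift.
- **Robot:** the gripper was clear of everything, with contact force at noise level.

No check failed or disagreed.

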